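Sweep stray pegs into the airing box and set its lid half open

TASK

Sweep the three stray clothes pegs with the hand scraper through the open mouth of the peg box until they lie fully inside it, keeping the lid up out of the way meanwhile and the gripper off the pegs. Stand the scraper back upright on the ledge outside the box, then fold the stiff lid down to half open, 45 degrees above level, so that it stays there and the pegs can air. Leave the pail, saucer, jar and tin where they are.

Things in the scene. Friction and masses are not known exactly. Their poses are not given: they have to be found in the camera images.
- box: Low wooden peg box fixed to the ledge, 170 (x) by 216 (y) by 50 mm high. Origin on the ledge under its middle; +x points from the open mouth to the back wall. No wall at the mouth (x = -80 mm); back wall x = 80 to 90; side walls y = +-98 to +-108, x = -80 to 80; all 50 mm high. Metal floor 4 mm thick, bevelled from the ledge at x = -105 up to x = -80
- box_mouth (a point): Middle of the mouth of the box, on the floor's edge, at (-80, 0, 4) mm in the box's frame, same axes as the box
- box_hinge (a point): Middle of the lid's hinge axis, at (85, 0, 56) mm in the box's frame, same axes as the box; the hinge runs along the box's y
- lid (a joint): Lid angle in rad: 0 = shut (level), 1.57 = straight up, 1.95 = leaning back at its stop. Stiff hinge, stays where left; takes about 4 to 5 N at the free edge. Wooden panel 10 mm thick, 212 mm wide, 165 mm from hinge axis to free edge, no handle; starts roughly upright
- lid_edge (a point): Middle of the lid's free edge, mid thickness, 165 mm from the hinge axis. The lid's frame equals the box's when shut; its x points from the free edge to the hinge, z is normal to the panel (up when shut)
- scraper: Hand scraper standing on the ledge, 80 mm tall, 0.2 kg. Grey plastic head 22 mm thick (x) by 150 mm long (y), z = 0 to 34 mm; above it a dark wooden handle 24 mm thick (x) by 64 mm long (y), z = 34 to 80. Origin: centre of underside. Grip the handle from above across its 24 mm; sweep with a long face, underside 5 to 7 mm above the ledge to clear the box's floor
- peg1: Wooden spring clothes peg, lying: 72 mm long (x), 16 mm wide, 16 mm high, 18 g. Origin: centre of its underside
- peg2: Wooden spring clothes peg, lying: 72 mm long (x), 16 mm wide, 16 mm high, 18 g. Origin: centre of its underside
- peg3: Wooden spring clothes peg, lying: 72 mm long (x), 16 mm wide, 16 mm high, 18 g. Origin: centre of its underside
- pail: Bystander: round blue plastic pail, 170 mm across the rim, 150 mm high; origin under its centre
- saucer: Bystander: clay saucer, 150 mm across, 22 mm high; origin under its centre
- jar: Bystander: glass jar with a steel cap, 80 mm across, 115 mm high; origin under its centre
- tin: Bystander: open stainless pegs tin, 90 mm across, 100 mm high; origin under its centre

How it is judged:
By the outcome, as a careful person would: the job done as asked, in the order asked, and still so for the second after the job is handed in, with the robot touching nothing.
It also fails if it takes over 64 s, if anything falls off the work surface, if the arm or the gripper's body presses on something with over 40 N, if the wrist force passes 120 N, or if a joint passes its speed limit or range.

ROBOT

A 6-joint arm with a two-finger parallel gripper is mounted at the origin on the work surface. World frame = base frame: x ahead of the robot, y to its left, z up, the work surface at z = 0. Lengths are in mm, angles in rad, forces in N, time in s.
With the tool pointing down it reaches from about 350 to 775 mm from the base axis. Payload 7.3 kg.
Tool frame: the origin (TCP) lies on the centre line of the jaws, within the pads' length; the fingertips stand 14 mm ahead of it and the grasp point (between the pads) lies 5 mm behind it; z points along the fingers, y is the line along which they close (so a half turn about z gives the same grasp; the last joint's range is limited). The gripper opens to 92 mm and grips with 3 to 60 N. Pads are 19 mm wide; open, the fingers measure 130 mm over their backs; the gripper's body (75 mm by 190 mm) begins 47 mm behind the grasp point.
Start: joints at [0.961, 0.342, 1.524, -0, 1.275, -0.146], TCP at [234.847, 469.564, 240.741] pointing down, gripper open.
Joint ranges: [-2.53, 2.53], [-0.77, 2.02], [0.04, 2.7], [-1, 4.14], [0.28, 2.66], [-3.11, 3.11]. Speed limits (rad/s): [2.57, 2.57, 3.14, 3.14, 3.14, 3.14].

INTERFACE

Orientations are given as [roll, pitch, yaw] about the fixed x, y, z axes, in that order (R = Rz(yaw) Ry(pitch) Rx(roll)).
In Python, from plant import get_obs, capture, bot, spot_in, trace, pinpoint gives the robot as it stands.
- The arm moves only by the tool play_rows, never from a script. Its argument "rows" is a list of rows, each a list of 2 entries, a list of its own where there are three numbers: the shift along the world's x, y, z in units of 3 cm (1.0 is 3 cm), then the turn, a rotation vector about the world's x, y, z in units of 8 degrees (1.0 is 8 degrees). A call has 1 to 12 rows; each row shifts and turns the commanded pose from where the row before left it; what a row does not reach is not made up. A row lasts 1/8 s, in which the tool goes at most 62.5 mm and 10.7 degrees, less where a joint would pass 70% of its speed; a pose out of reach is approached as far as the arm can. A call with a number of a shift or a turn outside -1 to 1 is refused whole. A call with a gripper value outside its range is refused whole. "hand" is the opening, from -1 (shut) to 1 (fully open), set as the call begins (left out, the last holds). The fingers move at their own pace and stop on an object; the grip force is fixed at half the most. Time passes only in rows, so rows that do not move let the fingers close. It gives the time, the measured TCP pose, the force, the opening and the grip force at its end, in the units of the state.
- get_obs(): the state, without advancing time (a new reading comes with each control period).
- capture(name): name is "scene" or "top" or "wrist"; returns a dict with "frame" (480x640x3 uint8, red, green, blue), "fov_y" (degrees; the focal length in pixels is half the picture's height over the tangent of half this angle, whatever the lens; pixels are square), "cx", "cy" (the principal point, pixels), "rvec" (rotation vector, rad) and "tvec" (3), from world to camera coordinates, as OpenCV has them; the wrist camera has in their place "hand_eye" (4x4, takes a point from camera to tool coordinates, whose origin is the TCP and whose axes are the flange's). Camera axes: x right, y down, z forward; pixel columns grow to the right and rows downward; lengths in mm; the calibration is good to about 2 mm. The wrist camera is an equidistant fisheye: a pixel r from the principal point sees the ray r / f radians off the axis. A picture is of the moment at which its call begins: read the wrist's pose just before it. There is no depth.
- bot.close_job(): hands the job in; it is judged then, once.
Trained networks look in the newest picture that a camera, given by its name, has taken for a name from the list of things; names that differ only in an ending like _2 or _b are one class to them, and where a whole thing is asked for, a point or a joint stands for the part that bears it (a point fixed in the world has none). Each returns a list of dicts, best first, with "p" (0 to 1); they miss things now and then, are a little off and sometimes report something else, mostly with a low value. They report only what shows in the picture. A call takes as long as a camera call.
- spot_in(query, camera): "at" ([row, column] in pixels, amid what is visible of it).
- trace(query, camera): "mask" (480x640 bool, what is visible of it) and "at" ([row, column] in pixels, amid what is visible of it).
- pinpoint(query, camera): "at" ([row, column] in pixels: a listed point, or the origin of a listed thing).
The state is a dict: "time": time; "joint_positions": joint angles; "dq": joint speeds; "tau": joint torques, N m; "tool_pos": TCP position; "tcp_rot": TCP orientation; "contact_force": force on the tool from outside, world axes, zero at the start; "moment": the same for the moment, N m; "grip_width": finger opening in mm; "finger_force": force on a finger pad.
Only numpy, scipy, OpenCV 4.12 (cv2) and the standard library are available. Lean on these libraries where they do the work, as an engineer would, in place of code of your own. Each camera call takes 0.05 s, during which the arm holds its last target. There are 200 camera calls.

## Working session

There is one attempt and no reset: what is moved stays moved. The work goes in short steps, Python scripts to look and compute and a tool call to move; the robot and the scene stay as the last step left them, time stands still between calls to the robot, and variables do not carry over. Pictures are saved under pics/ and viewed, at most 13 in all, crops included, and the job is handed in when it is done.

Besides the shell and the picture viewer there is one more tool, called after "Call:" as name(argument=value, ...) on one line, values as JSON. play_rows: Moves the arm, as the interface text tells. Shifts and turns lie within -1 to 1; 1 stands for 3 cm of shift or 8 degrees of turn. Its arguments: {"type":"object","properties":{"rows":{"type":"array"},"hand":{"type":"number"}},"required":["rows"]}

```bash
mkdir -p pics
cat > h.py <<'E'
import numpy as np, cv2
from plant import get_obs, capture, bot, spot_in, trace, pinpoint
def K(c):
    f=240/np.tan(np.radians(c["fov_y"])/2); return np.array([[f,0,c["cx"]],[0,f,c["cy"]],[0,0,1.]])
def ray(c,rc):
    R=cv2.Rodrigues(np.array(c["rvec"],float))[0]; t=np.array(c["tvec"],float).ravel()
    d=R.T@np.linalg.inv(K(c))@np.array([rc[1],rc[0],1.]); return -R.T@t,d
def onz(c,rc,z):
    o,d=ray(c,rc); return o+d*(z-o[2])/d[2]
def proj(c,P):
    return cv2.projectPoints(np.array(P,float).reshape(-1,3),np.array(c["rvec"],float),np.array(c["tvec"],float),K(c),None)[0].reshape(-1,2)
def tri(c1,p1,c2,p2):
    o1,d1=ray(c1,p1);o2,d2=ray(c2,p2)
    A=np.stack([d1,-d2],1);s=np.linalg.lstsq(A,o2-o1,rcond=None)[0]
    a=o1+d1*s[0];b=o2+d2*s[1];return (a+b)/2,np.linalg.norm(a-b)
E
cat > m.py <<'E'
from h import *
np.set_printoptions(precision=1,suppress=True)
C={n:capture(n) for n in("scene","top")}
for n in C: cv2.imwrite(f"pics/{n}0.png",C[n]["frame"][:,:,::-1]); print(n,C[n]["fov_y"],(ray(C[n],(240,320))[0]))
Z=dict(box=0,box_mouth=4,box_hinge=56,scraper=0,peg1=0,pail=0,saucer=0,jar=0,tin=0)
for q in list(Z)+["lid_edge"]:
  P={}
  for n in C:
    r=pinpoint(q,n); P[n]=r
    for k in r[:4]: print(q,n,round(k["p"],2),np.array(k["at"]),onz(C[n],k["at"],Z.get(q,200)))
  if q!="peg1" and P["scene"] and P["top"]: print("   tri",*tri(C["scene"],P["scene"][0]["at"],C["top"],P["top"][0]["at"]))
for q,z in(("peg1",16),("scraper",80),("box",50)):
  for r in trace(q,"top")[:4]:
    m=r["mask"].astype(np.uint8); rc=cv2.minAreaRect(np.argwhere(m)[:,::-1].astype(np.float32))
    print("trace",q,round(r["p"],2),m.sum(),[onz(C["top"],(p[1],p[0]),z)[:2].round() for p in cv2.boxPoints(rc)])
E
python3 m.py
```

```text
scene 47.778802678602105 [1250.  -367.1 1144.7]
top 53.57373311020005 [ 292.7    2.5 1461.3]
box scene 0.71 [207.  359.9] [522.8 212.6   0. ]
box top 0.61 [249.5 253.3] [527.5 213.2   0. ]
   tri [526.2 211.4   4.8] 2.5122543164154254
box_mouth scene 0.85 [217.5 334.5] [519.4 133.    4. ]
box_mouth scene 0.3 [279.  242.2] [ 560.8 -163.3    4. ]
box_mouth top 0.96 [255.7 276.7] [508.2 139.3   4. ]
   tri [510.1 140.1 -10.8] 1.3213880369606268
box_hinge scene 0.63 [179.7 389.3] [522.4 303.7  56. ]
box_hinge top 0.93 [249.  221.7] [519.  300.2  56. ]
   tri [520.4 302.7  53.9] 4.479860464795014
scraper scene 0.73 [142.5 419.8] [413.4 501.6   0. ]
scraper scene 0.58 [276.9 241.4] [ 551.9 -161.5    0. ]
scraper top 0.85 [243.5 375.2] [ 550.7 -166.4    0. ]
   tri [607.7  22.4 441.2] 385.45364175611917
peg1 scene 0.66 [251.9 283.5] [541.7 -35.9   0. ]
peg1 scene 0.58 [241.8 318.2] [561.5  56.    0. ]
peg1 scene 0.52 [174.3 455.1] [566.5 508.    0. ]
peg1 scene 0.5 [217.7 302.6] [472.5  62.    0. ]
peg1 top 0.71 [240.5 216.5] [554.8 329.7   0. ]
peg1 top 0.63 [247.3 335.6] [537.3 -43.1   0.
[... 1094 characters left out ...]
]), array([475.,  25.]), array([459.,  27.])]
trace peg1 0.55 140 [array([570., -17.]), array([575., -37.]), array([507., -54.]), array([502., -34.])]
trace peg1 0.47 129 [array([563.,  86.]), array([580.,  22.]), array([560.,  17.]), array([543.,  81.])]
trace scraper 0.89 516 [array([ 610., -126.]), array([ 620., -160.]), array([ 477., -198.]), array([ 467., -164.])]
trace scraper 0.43 128 [array([456.,  90.]), array([474.,  89.]), array([469.,  21.]), array([451.,  23.])]
trace scraper 0.3 3289 [array([ 653., -423.]), array([ 655., -628.]), array([ 478., -615.]), array([ 476., -415.])]
trace box 0.94 5156 [array([414., 328.]), array([670., 318.]), array([652.,  96.]), array([398., 112.])]
```

View pics/top0.png

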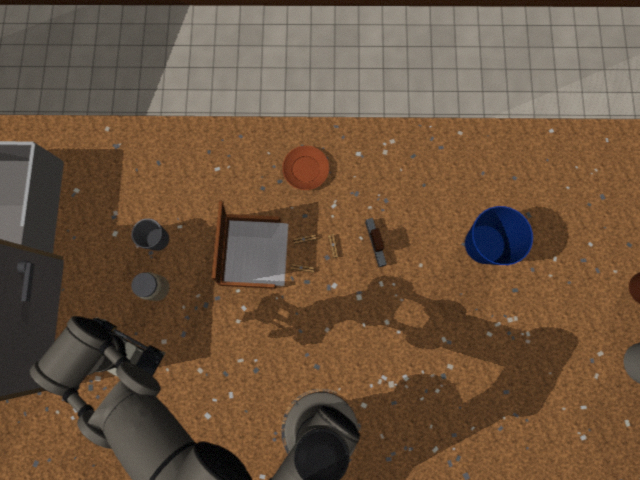

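View pics/scene0.png

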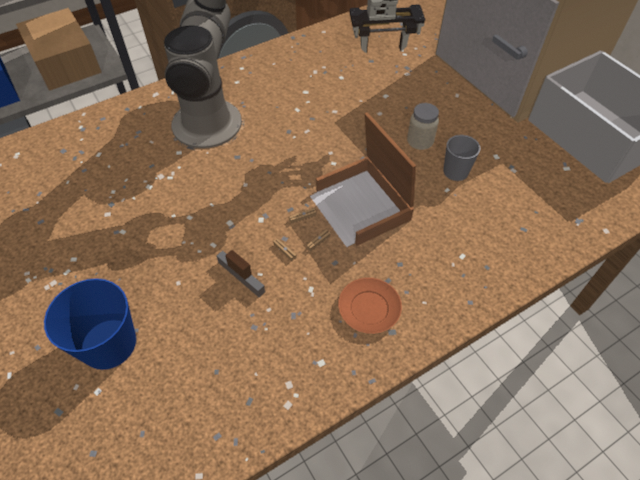

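The top view shows the box mouth at about row 256, column 277, facing -y. The three pegs lie at columns 300-335, the scraper is at (243, 375), and the lid is upright at column 218. All the pegs fit inside one 150 mm wide sweep.

Run:
```python
from h import *
o=get_obs(); print({k:np.round(v,3).tolist() for k,v in o.items()})
from scipy.spatial.transform import Rotation as R
print(R.from_euler('xyz',o["tcp_rot"]).as_matrix().round(3))
```

```text
{'time': 1.25, 'joint_positions': [0.961, 0.342, 1.524, 0.0, 1.275, -0.146], 'dq': [0.0, -0.001, -0.001, -0.001, 0.0, 0.002], 'tau': [-0.0, -43.113, -24.448, 0.072, 0.048, -0.0], 'tool_pos': [234.844, 469.561, 240.736], 'tcp_rot': [3.142, 0.0, 2.678], 'contact_force': [0.056, -0.134, 0.274], 'moment': [-0.005, 0.001, 0.062], 'finger_force': 0.0, 'grip_width': 91.745}
[[-0.894  0.447  0.   ]
 [ 0.447  0.894  0.   ]
 [-0.     0.    -1.   ]]
```

Call:
play_rows(rows=[[[0,0,1],[0,0,0]],[[0.2,-0.4,1],[0,0,0]],[[0.44,-0.9,0],[0,0,0]],[[0.44,-0.9,0],[0,0,0]],[[0.44,-0.9,0],[0,0,0]],[[0.44,-0.9,0],[0,0,0]],[[0.44,-0.9,0],[0,0,0]],[[0.44,-0.9,0],[0,0,0]]], hand=1)

```text
time: 2.25
tool_pos: [320.4, 294.7, 300.8]
tcp_rot: [3.141, 0.0, 2.678]
contact_force: [-0.6, 1.0, 0.1]
grip_width: 91.9
finger_force: 0.0
```

Call:
play_rows(rows=[[[0.48,-0.957,0],[0,0,0.433]],[[0.48,-0.957,0],[0,0,0.433]],[[0.48,-0.957,0],[0,0,0.433]],[[0.48,-0.957,0],[0,0,0.433]],[[0.48,-0.957,0],[0,0,0.433]],[[0.48,-0.957,0],[0,0,0.433]],[[0.48,-0.957,0],[0,0,0.433]],[[0.48,-0.957,0],[0,0,0.433]],[[0.48,-0.957,0],[0,0,0.433]],[[0.48,-0.957,0],[0,0,0.433]],[[0.48,-0.957,0],[0,0,0.433]],[[0.48,-0.957,0],[0,0,0.433]]])

```text
time: 3.75
tool_pos: [493.2, -50.0, 300.8]
tcp_rot: [3.142, 0.0, -2.878]
contact_force: [-0.3, 0.6, 0.2]
grip_width: 91.9
finger_force: 0.0
```

Call:
play_rows(rows=[[[0.48,-0.957,-0.8],[0,0,0]],[[0.48,-0.957,-0.8],[0,0,0]],[[0.48,-0.957,-0.8],[0,0,0]],[[0.48,-0.957,-0.8],[0,0,0]],[[0,0,-0.5],[0,0,0]],[[0,0,0],[0,0,0]],[[0,0,0],[0,0,0]]])

```text
time: 4.62
tool_pos: [550.6, -163.0, 190.8]
tcp_rot: [-3.141, 0.001, -2.879]
contact_force: [0.7, -0.6, -0.1]
grip_width: 91.7
finger_force: 0.0
```

```bash
cat > w.py <<'E'
from h import *
from scipy.spatial.transform import Rotation as R
import sys
np.set_printoptions(precision=1,suppress=True)
o=get_obs();c=capture("wrist");f=240/np.tan(np.radians(c["fov_y"])/2);H=np.array(c["hand_eye"])
W=np.eye(4);W[:3,:3]=R.from_euler('xyz',o["tcp_rot"]).as_matrix();W[:3,3]=o["tool_pos"];W=W@H
def wz(rc,z):
    v=np.array([rc[1]-c["cx"],rc[0]-c["cy"]]);r=np.linalg.norm(v);a=r/f
    d=W[:3,:3]@np.r_[np.sin(a)*v/max(r,1e-9),np.cos(a)];return W[:3,3]+d*(z-W[2,3])/d[2]
E
python3 - <<'E'
from w import *
cv2.imwrite("pics/w1.png",c["frame"][:,:,::-1]); print(o["tool_pos"],np.degrees(o["tcp_rot"]))
for k in pinpoint("scraper","wrist")[:2]: print(k["p"],k["at"],wz(k["at"],0))
for q in("scraper","peg1"):
 for r in trace(q,"wrist")[:3]:
  m=np.argwhere(r["mask"]); p=np.array([wz(x,34 if q=="scraper" else 16)[:2] for x in m[::3]],np.float32)
  print(q,r["p"],r["at"],cv2.minAreaRect(p),cv2.boxPoints(cv2.minAreaRect(p)).round().tolist())
E
```

```text
[ 550.6 -163.   190.8] [-180.     0.1 -165. ]
0.62 [221.3, 315.3] [ 551.4 -164.3    0. ]
scraper 0.62 [227.9, 314.9] ((550.5956420898438, -162.56878662109375), (149.2545928955078, 28.9873104095459), 15.037178993225098) [[475.0, -168.0], [482.0, -196.0], [626.0, -157.0], [619.0, -129.0]]
peg1 0.86 [207.0, 547.8] ((470.52374267578125, 56.75157928466797), (80.29269409179688, 18.16442108154297), 82.66523742675781) [[456.0, 18.0], [474.0, 16.0], [485.0, 95.0], [467.0, 98.0]]
peg1 0.64 [249.4, 451.7] ((538.8057250976562, -36.52208709716797), (72.21092224121094, 22.079376220703125), 12.458646774291992) [[501.0, -34.0], [506.0, -55.0], [576.0, -40.0], [572.0, -18.0]]
peg1 0.52 [279.8, 493.2] ((558.785400390625, 41.82780456542969), (15.061164855957031, 61.299278259277344), 13.24311351776123) [[544.0, 70.0], [558.0, 10.0], [573.0, 14.0], [559.0, 73.0]]
```

View pics/w1.png

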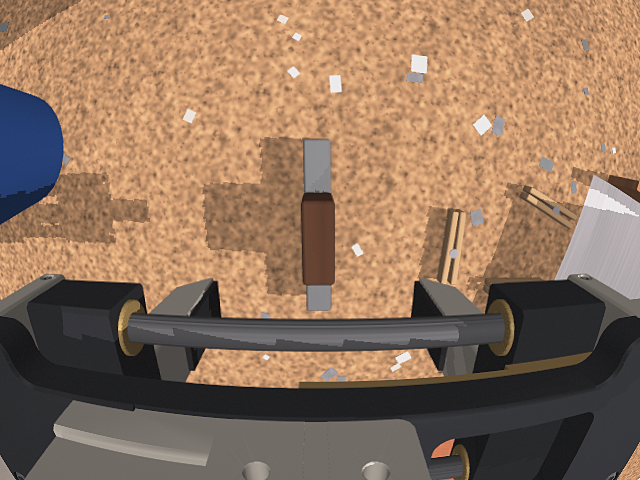

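The wrist picture shows the scraper at (228, 315), centred between the fingers and lined up with them. I'll go down and grip it.

Call:
play_rows(rows=[[[0,0,-0.8],[0,0,0]],[[0,0,-0.8],[0,0,0]],[[0,0,-0.8],[0,0,0]],[[0,0,-0.8],[0,0,0]],[[0,0,-0.8],[0,0,0]],[[0,0,-0.4],[0,0,0]],[[0,0,0],[0,0,0]],[[0,0,0],[0,0,0]]])

```text
time: 5.82
tool_pos: [551.1, -164.0, 58.8]
tcp_rot: [-3.141, 0.001, -2.88]
contact_force: [-0.1, 0.3, -0.1]
grip_width: 92.0
finger_force: 0.0
```

Call:
play_rows(rows=[[[0,0,0],[0,0,0]],[[0,0,0],[0,0,0]],[[0,0,0],[0,0,0]],[[0,0,0],[0,0,0]],[[0,0,0],[0,0,0]],[[0,0,0],[0,0,0]]], hand=-1)

```text
time: 6.58
tool_pos: [550.4, -163.8, 57.7]
tcp_rot: [3.141, -0.0, -2.88]
contact_force: [-0.4, 0.3, 0.0]
grip_width: 36.4
finger_force: 0.0
```

Call:
play_rows(rows=[[[0,0,0],[0,0,0]],[[0,0,0],[0,0,0]],[[0,0,0],[0,0,0]]])

```text
time: 6.95
tool_pos: [550.4, -163.7, 57.7]
tcp_rot: [3.141, -0.0, -2.88]
contact_force: [-0.7, -0.2, -0.6]
grip_width: 23.9
finger_force: 30.0
```

Call:
play_rows(rows=[[[0,0,0.2],[0,0,0]],[[-0.29,0.5,0],[0,0,-0.6]],[[-0.29,0.5,0],[0,0,-0.6]],[[-0.29,0.5,0],[0,0,-0.6]],[[-0.29,0.5,0],[0,0,-0.6]],[[0,0.1,0],[0,0,0]],[[0,0.2,0],[0,0,0]]])

```text
time: 7.82
tool_pos: [516.3, -95.1, 64.0]
tcp_rot: [-3.141, 0.001, 3.07]
contact_force: [-1.1, -0.2, -2.1]
grip_width: 23.8
finger_force: 30.0
```

Call:
play_rows(rows=[[[0,0.4,0],[0,0,0]],[[0,0.4,0],[0,0,0]],[[0,0.4,0],[0,0,0]],[[0,0.4,0],[0,0,0]],[[0,0.4,0],[0,0,0]],[[0,0.4,0],[0,0,0]],[[0,0.4,0],[0,0,0]],[[0,0.4,0],[0,0,0]],[[0,0.4,0],[0,0,0]],[[0,0.4,0],[0,0,0]]])

```text
time: 9.07
tool_pos: [515.7, 26.0, 63.7]
tcp_rot: [3.142, 0.0, 3.068]
contact_force: [-0.6, 0.8, -2.6]
grip_width: 23.9
finger_force: 30.0
```

Run:
```python
from h import *
o=get_obs(); print(o["tool_pos"],o["tcp_rot"],o["contact_force"],o["grip_width"])
C={n:capture(n) for n in("scene","top")}
a=cv2.resize(C["scene"]["frame"][120:320,200:440],None,fx=1.6,fy=1.6,interpolation=3);b=cv2.resize(C["top"]["frame"][180:305,200:400],(384,320))
cv2.imwrite("pics/s2.png",np.hstack([a,b])[:,:,::-1])
for n in C:
  for k in pinpoint("peg1",n)[:4]: print(n,round(k["p"],2),k["at"],onz(C[n],k["at"],3).round())
```

```text
[515.65111671  25.99039204  63.73897007] [3.14155192e+00 4.61218722e-05 3.06824157e+00] [-0.55076972  0.84460262 -2.55625045] 23.949824184925205
scene 0.63 [178.1, 388.4] [481. 338.   3.]
scene 0.46 [241.4, 310.0] [551.  38.   3.]
scene 0.44 [236.4, 329.1] [564.  88.   3.]
top 0.4 [242.1, 485.3] [ 558. -507.    3.]
```

View pics/s2.png

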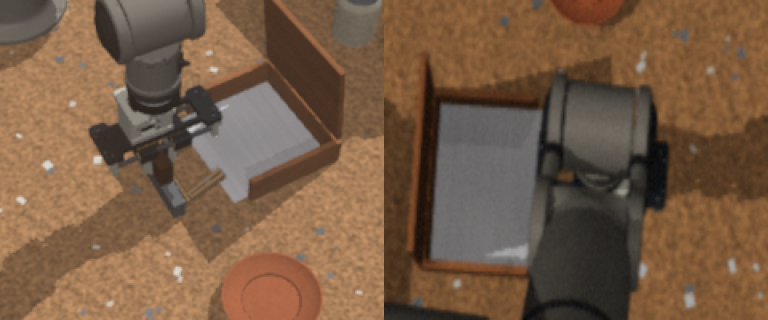

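The scene view shows the pegs ahead of the scraper face. One is visible at about (200, 185) in the crop, heading into the mouth clear of the side wall. I'll carry on.

Call:
play_rows(rows=[[[0,0.4,0],[0,0,0]],[[0,0.4,0],[0,0,0]],[[0,0.4,0],[0,0,0]],[[0,0.4,0],[0,0,0]],[[0,0.4,0],[0,0,0]],[[0,0.4,0],[0,0,0]],[[0,0.4,0],[0,0,0]],[[0,0.4,0],[0,0,0]],[[0,0.4,0],[0,0,0]],[[0,0.4,0],[0,0,0]],[[0,0.4,0],[0,0,0]],[[0,0.2,0],[0,0,0]]])

```text
time: 10.78
tool_pos: [515.6, 164.1, 63.7]
tcp_rot: [3.141, 0.0, 3.069]
contact_force: [-0.2, -0.4, -2.6]
grip_width: 23.9
finger_force: 30.0
```

Run:
```python
from h import *
o=get_obs(); print(o["tool_pos"],o["contact_force"],o["grip_width"])
C={n:capture(n) for n in("scene","top")}
a=cv2.resize(C["scene"]["frame"][120:320,200:440],None,fx=1.6,fy=1.6,interpolation=3);b=cv2.resize(C["top"]["frame"][180:305,200:400],(384,320))
cv2.imwrite("pics/s3.png",np.hstack([a,b])[:,:,::-1])
for n in C:
  for k in pinpoint("peg1",n)[:4]: print(n,round(k["p"],2),k["at"],onz(C[n],k["at"],3).round())
```

```text
[515.59981327 164.05565346  63.73243654] [-0.19504063 -0.37957489 -2.58970093] 23.86849851251603
scene 0.73 [219.9, 373.4] [580. 217.   3.]
scene 0.56 [215.9, 353.1] [540. 178.   3.]
```

View pics/s3.png

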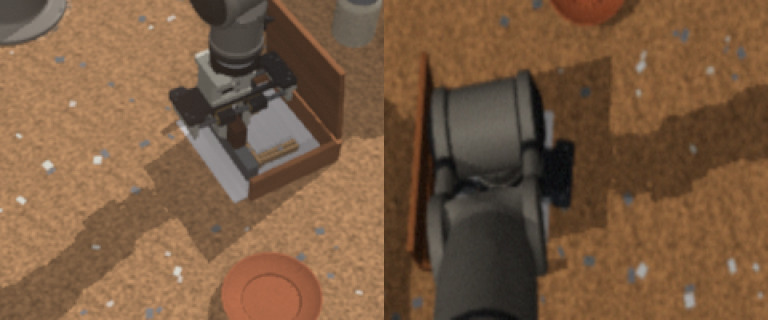

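Call:
play_rows(rows=[[[0,-0.4,0],[0,0,0]],[[0,-0.8,0],[0,0,0]],[[0,-0.8,0],[0,0,0]],[[0,-0.8,0],[0,0,0]],[[0,-0.8,0],[0,0,0]],[[0,-0.8,0],[0,0,0]],[[0,-0.8,0],[0,0,0]],[[0,-0.8,0],[0,0,0]],[[0,-0.8,0],[0,0,0]],[[0,-0.8,0],[0,0,0]],[[0,-0.8,0],[0,0,0]],[[0,-0.4,0],[0,0,0]]])

```text
time: 12.48
tool_pos: [515.3, -102.7, 63.8]
tcp_rot: [-3.141, 0.0, 3.066]
contact_force: [0.3, 0.9, -2.4]
grip_width: 23.6
finger_force: 30.0
```

Run:
```python
from h import *
C={n:capture(n) for n in("scene","top")}
a=cv2.resize(C["scene"]["frame"][120:320,200:440],None,fx=1.6,fy=1.6,interpolation=3);b=cv2.resize(C["top"]["frame"][180:305,200:400],(384,320))
cv2.imwrite("pics/s4.png",np.hstack([a,b])[:,:,::-1])
for r in trace("peg1","top")[:4]:
    m=r["mask"].astype(np.uint8); rc=cv2.minAreaRect(np.argwhere(m)[:,::-1].astype(np.float32))
    print("trace",round(r["p"],2),m.sum(),[onz(C["top"],(p[1],p[0]),20)[:2].round() for p in cv2.boxPoints(rc)])
for n,q in(("top","box_mouth"),("scene","box_mouth"),("top","box_hinge"),("scene","box_hinge")):
  print(n,q,[(k["p"],onz(C[n],k["at"],4 if "m" in q else 56).round()) for k in pinpoint(q,n)[:1]])
L=[pinpoint("lid_edge",n)[0]["at"] for n in C];print(tri(C["scene"],L[0],C["top"],L[1]))
```

```text
trace 0.62 100 [array([573., 185.]), array([573., 170.]), array([511., 168.]), array([511., 183.])]
trace 0.57 98 [array([563., 250.]), array([579., 251.]), array([579., 189.]), array([564., 188.])]
trace 0.46 128 [array([461., 246.]), array([478., 246.]), array([475., 175.]), array([457., 175.])]
top box_mouth [(0.84, array([513., 146.,   4.]))]
scene box_mouth []
top box_hinge [(0.83, array([520., 302.,  56.]))]
scene box_hinge [(0.69, array([404., 392.,  56.]))]
(array([523.30790602, 283.74779569, 215.73259456]), np.float64(1.9820866823091488))
```

View pics/s4.png

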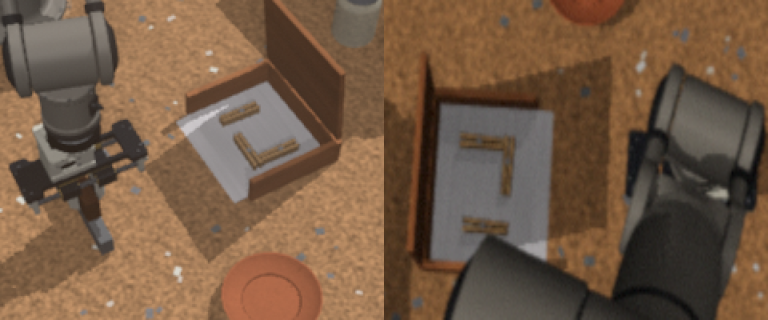

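The picture shows all three pegs inside the box. The nearest edge is at about y 168, roughly 25 mm past the mouth. I'll put the scraper down here.

Call:
play_rows(rows=[[[0,0,-0.1],[0,0,0]],[[0,0,-0.1],[0,0,0]],[[0,0,0],[0,0,0]],[[0,0,0],[0,0,0]]])

```text
time: 13.42
tool_pos: [515.7, -100.7, 57.7]
tcp_rot: [3.141, 0.0, 3.068]
contact_force: [0.1, 0.6, -1.6]
grip_width: 23.9
finger_force: 30.0
```

Call:
play_rows(rows=[[[0,0,0],[0,0,0]],[[0,0,0],[0,0,0]],[[0,0,0],[0,0,0]],[[0,0,0],[0,0,0]],[[0,0,0],[0,0,0]]], hand=0.6)

```text
time: 14.05
tool_pos: [515.7, -100.8, 57.8]
tcp_rot: [3.141, 0.0, 3.068]
contact_force: [0.1, 0.2, 0.8]
grip_width: 69.2
finger_force: 0.0
```

Call:
play_rows(rows=[[[0,0,0.3],[0,0,0]],[[0,0,0.6],[0,0,0]],[[0,0,1],[0,0,0]],[[0,0,1],[0,0,0]],[[0,0,1],[0,0,0]]])

```text
time: 14.68
tool_pos: [515.6, -100.8, 176.4]
tcp_rot: [-3.141, 0.001, 3.068]
contact_force: [0.4, 0.2, -0.0]
grip_width: 73.4
finger_force: 0.0
```

Run:
```python
from w import *
print(o["tool_pos"])
cv2.imwrite("pics/w5.png",c["frame"][:,:,::-1])
for k in pinpoint("scraper","wrist")[:1]: print(k["p"],k["at"],wz(k["at"],0))
```

```text
[ 515.6 -100.8  176.4]
0.79 [226.3, 316.1] [ 517.6 -101.7    0. ]
```

View pics/w5.png

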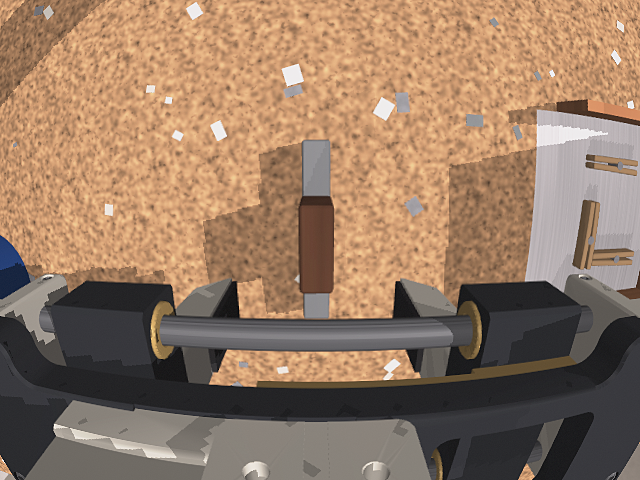

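The wrist view shows the scraper standing upright at (230, 316), free of the fingers, with the pegs in the box on the right. Next I'll close the fingers and go over to behind the lid.

Call:
play_rows(rows=[[[0,0.6,0.84],[0,0,0]],[[0,0.6,0.84],[0,0,0]],[[0,0.6,0.84],[0,0,0]],[[0,0.6,0.84],[0,0,0]],[[0,0.6,0.84],[0,0,0]]], hand=-1)

```text
time: 15.4
tool_pos: [515.3, -10.1, 301.1]
tcp_rot: [3.141, -0.001, 3.068]
contact_force: [0.1, -0.2, -0.4]
grip_width: 27.6
finger_force: 0.0
```

Call:
play_rows(rows=[[[0,0.975,0],[0,0,0]],[[0,0.975,0],[0,0,0]],[[0,0.975,0],[0,0,0]],[[0,0.975,0],[0,0,0]],[[0,0.975,0],[0,0,0]],[[0,0.975,0],[0,0,0]],[[0,0.975,0],[0,0,0]],[[0,0.975,0],[0,0,0]],[[0,0.975,0],[0,0,0]],[[0,0.975,0],[0,0,0]],[[0,0.975,0],[0,0,0]],[[0.2,0.975,0],[0,0,0]]])

```text
time: 16.9
tool_pos: [521.2, 341.1, 300.2]
tcp_rot: [-3.141, -0.001, 3.068]
contact_force: [0.3, -0.3, -0.2]
grip_width: 0.5
finger_force: 0.0
```

Call:
play_rows(rows=[[[0,0,-0.5],[0,0,0]],[[0,0,-0.6],[0,0,0]],[[0,0,-0.6],[0,0,0]],[[0,0,-0.6],[0,0,0]],[[0,0,-0.6],[0,0,0]],[[0,0,-0.3],[0,0,0]],[[0,0,0],[0,0,0]],[[0,0,0],[0,0,0]]])

```text
time: 17.9
tool_pos: [521.9, 340.1, 205.4]
tcp_rot: [3.141, 0.001, 3.068]
contact_force: [0.1, -0.5, -0.2]
grip_width: 0.4
finger_force: 0.0
```

```bash
cat > l.py <<'E'
from h import *
o=get_obs(); print(o["tool_pos"],o["contact_force"],o["grip_width"])
C={n:capture(n) for n in("scene","top")}
a=cv2.resize(C["scene"]["frame"][100:260,270:462],None,fx=2,fy=2,interpolation=3);b=cv2.resize(C["top"]["frame"][180:305,180:330],(384,320))
import sys; cv2.imwrite(f"pics/{sys.argv[1]}.png",np.hstack([a,b])[:,:,::-1])
P={}
for q in("lid_edge","box_hinge"):
  for n in C:
    for k in pinpoint(q,n)[:1]:
      P[q,n]=k["at"]; o_,d=ray(C[n],k["at"])
      x=521 if q=="lid_edge" else 519.5
      print(q,n,round(k["p"],2),k["at"])
      if q=="lid_edge":  # angle whose lid edge (radius 165 about hinge) projects nearest
        th=np.radians(np.arange(0,112,.25)); E=np.c_[520.5-165*np.cos(th)*.07,302-165*np.cos(th),56+165*np.sin(th)]
        e=np.linalg.norm(proj(C[n],E)-np.array(k["at"])[::-1],axis=1); print("  angle",np.degrees(th[e.argmin()]),e.min())
  if (q,"scene") in P and (q,"top") in P: print(tri(C["scene"],P[q,"scene"],C["top"],P[q,"top"]))
E
python3 l.py l6
```

```text
[521.94459326 340.12024722 205.3817808 ] [ 0.06074261 -0.52184327 -0.19670004] 0.4276336148256918
lid_edge scene 0.72 [139.5, 391.7]
  angle 84.75 3.6788077948153477
box_hinge scene 0.76 [179.9, 389.6]
box_hinge top 0.93 [248.7, 223.4]
(array([522.10338131, 299.30651886,  55.91085338]), np.float64(9.126895999360501))
```

View pics/l6.png

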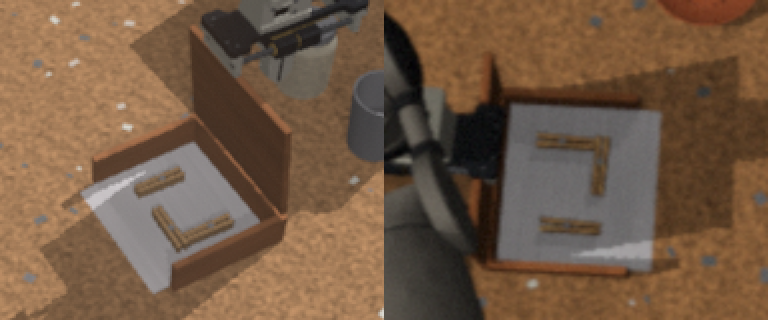

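The picture shows the lid upright with the closed fingers behind it, and nothing touching. I'll push it in an arc to about 60 degrees and measure.

Call:
play_rows(rows=[[[0,-0.31,0],[0,0,0]],[[0,-0.31,0],[0,0,0]],[[0,-0.31,0],[0,0,0]],[[0,-0.235,-0.035],[0,0,0]],[[0,-0.235,-0.035],[0,0,0]],[[0,-0.235,-0.035],[0,0,0]],[[0,-0.25,-0.08],[0,0,0]],[[0,-0.25,-0.08],[0,0,0]],[[0,-0.25,-0.08],[0,0,0]],[[0,-0.18,-0.085],[0,0,0]],[[0,-0.18,-0.085],[0,0,0]],[[0,0,0],[0,0,0]]])

```text
time: 19.7
tool_pos: [521.7, 257.1, 188.9]
tcp_rot: [-3.141, -0.0, 3.068]
contact_force: [0.0, 0.3, 0.6]
grip_width: 0.3
finger_force: 0.0
```

```bash
python3 l.py l7
```

```text
[521.7161552  257.05770347 188.88369904] [0.03749879 0.31314195 0.61427585] 0.2541837523621865
lid_edge scene 0.59 [150.4, 370.7]
  angle 64.25 2.11580720129436
box_hinge scene 0.55 [180.1, 390.1]
box_hinge top 0.33 [250.7, 249.9]
(array([530.78932034, 246.40426331,  86.17839876]), np.float64(80.93791804889794))
```

View pics/l7.png

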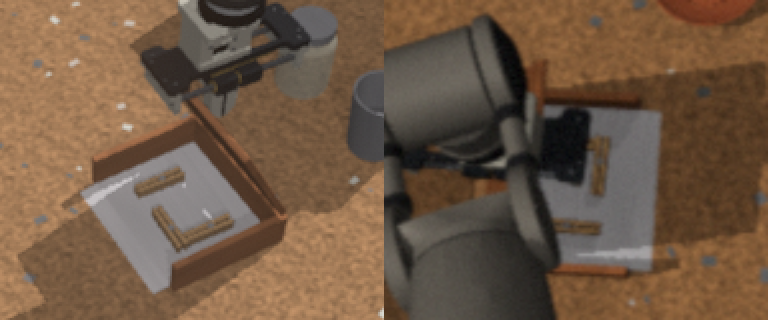

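Call:
play_rows(rows=[[[0,-0.166,-0.107],[0,0,0]],[[0,-0.166,-0.107],[0,0,0]],[[0,-0.166,-0.107],[0,0,0]],[[0,-0.166,-0.107],[0,0,0]],[[0,0,0],[0,0,0]],[[0,0,0],[0,0,0]]])

```text
time: 20.75
tool_pos: [521.6, 237.6, 176.1]
tcp_rot: [-3.141, -0.001, 3.068]
contact_force: [-0.1, -0.1, -0.0]
grip_width: 0.1
finger_force: 0.0
```

Call:
play_rows(rows=[[[0,0.5,0.5],[0,0,0]],[[0,1,1],[0,0,0]],[[0,1,1],[0,0,0]],[[0,1,0.5],[0,0,0]],[[0,1,0],[0,0,0]],[[0,1,0],[0,0,0]],[[0,0,0],[0,0,0]]])

```text
time: 21.62
tool_pos: [521.1, 404.6, 265.5]
tcp_rot: [-3.141, -0.001, 3.071]
contact_force: [0.0, -0.8, 0.1]
grip_width: 0.3
finger_force: 0.0
```

```bash
cat > fit.py <<'E'
# fit lid angle to the lid mask by overlap, in scene and top
from h import *
import sys
C={n:capture(n) for n in("scene","top")}
R0=np.array([[.07,-.9975,0],[.9975,.07,0],[0,0,1]])
def poly(c,th,hy,hx=520.5,hz=56):
    P=[R0@np.array([-u*np.cos(th)+w*np.sin(th),v,u*np.sin(th)+w*np.cos(th)])+[hx,hy,hz] for u in(0,165) for v in(-106,106) for w in(-5,5)]
    m=np.zeros((480,640),np.uint8); cv2.fillConvexPoly(m,cv2.convexHull(proj(c,P).astype(np.float32)).round().astype(int),1); return m>0
for n in C:
  try: L=pinpoint("lid_edge",n)[0]; print(n,"edge",L)
  except IndexError: pass
  for r in trace("lid_edge",n)[:1]:
    M=r["mask"]
    for hy in(299,302,305):
      s=[((M&p).sum()/(M|p).sum(),t) for t in np.arange(30,90,1) for p in[poly(C[n],np.radians(t),hy)]]
      print(n,round(r["p"],2),M.sum(),hy,max(s))
b=[C["scene"]["frame"][100:260,270:462],C["top"]["frame"][180:340,180:372]]
cv2.imwrite(f"pics/{sys.argv[1]}.png",np.hstack([cv2.resize(x,None,fx=2,fy=2,interpolation=3) for x in b])[:,:,::-1])
E
python3 fit.py l8
```

```text
scene edge {'at': [160.3, 363.2], 'p': 0.86}
scene 0.63 957 299 (np.float64(0.7801418439716312), np.int64(55))
scene 0.63 957 302 (np.float64(0.8199643493761141), np.int64(53))
scene 0.63 957 305 (np.float64(0.8110720562390158), np.int64(53))
top edge {'at': [242.8, 246.2], 'p': 0.56}
top 0.94 2128 299 (np.float64(0.9319606087735004), np.int64(54))
top 0.94 2128 302 (np.float64(0.9159369527145359), np.int64(53))
top 0.94 2128 305 (np.float64(0.8831058020477816), np.int64(52))
```

View pics/l8.png

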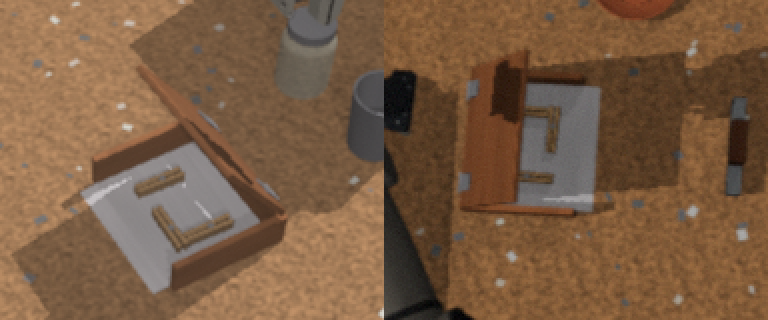

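The lid fit gives about 53.5 degrees in both views, so the contact point sits about 11 mm off my model. I'll push it the rest of the way to 45 on corrected numbers.

Call:
play_rows(rows=[[[0,-1,0],[0,0,0]],[[0,-1,0],[0,0,0]],[[0,-1,-0.5],[0,0,0]],[[0,-1,-1],[0,0,0]],[[0,-0.8,-0.8],[0,0,0]],[[0,-0.5,-0.5],[0,0,0]],[[0,-0.2,-0.2],[0,0,0]],[[0,-0.166,-0.06],[0,0,0]],[[0,-0.166,-0.055],[0,0,0]],[[0,-0.166,-0.055],[0,0,0]],[[0,-0.166,-0.055],[0,0,0]],[[0,0,0],[0,0,0]]])

```text
time: 23.42
tool_pos: [521.7, 217.5, 169.7]
tcp_rot: [-3.141, 0.0, 3.068]
contact_force: [0.1, 1.1, 0.1]
grip_width: 0.3
finger_force: 0.2
```

Call:
play_rows(rows=[[[0,0,0],[0,0,0]],[[0,0.5,0.5],[0,0,0]],[[0,1,1],[0,0,0]],[[0,1,1],[0,0,0]],[[0,1,0.5],[0,0,0]],[[0,1,0],[0,0,0]],[[0,1,0],[0,0,0]],[[0,0.6,0],[0,0,0]],[[0,0,0],[0,0,0]]])

```text
time: 24.55
tool_pos: [521.2, 401.7, 259.0]
tcp_rot: [-3.141, -0.001, 3.07]
contact_force: [0.4, -1.1, -0.5]
grip_width: 0.2
finger_force: 0.0
```

```bash
python3 fit.py l9
python3 - <<'E'
from h import *
for n in("scene","top"):
  c=capture(n)
  for k in pinpoint("lid_edge",n)[:1]:
    th=np.radians(np.arange(0,112,.25)); E=np.c_[520.5-165*np.cos(th)*.07,301.5-165*np.cos(th),56+165*np.sin(th)]
    e=np.linalg.norm(proj(c,E)-np.array(k["at"])[::-1],axis=1); print(n,"angle",np.degrees(th[e.argmin()]),e.min())
E
```

```text
scene edge {'at': [164.7, 357.0], 'p': 0.81}
scene 0.92 1450 299 (np.float64(0.834445118253487), np.int64(48))
scene 0.92 1450 302 (np.float64(0.8482718219097832), np.int64(46))
scene 0.92 1450 305 (np.float64(0.7903402854006586), np.int64(45))
top edge {'at': [244.0, 254.3], 'p': 0.97}
top 0.65 2574 299 (np.float64(0.9213401310997815), np.int64(46))
top 0.65 2574 302 (np.float64(0.9063056644104026), np.int64(45))
top 0.65 2574 305 (np.float64(0.8795223041798385), np.int64(45))
scene angle 45.75 6.541531623893628
top angle 47.75 0.0022448415848917757
```

View pics/l9.png

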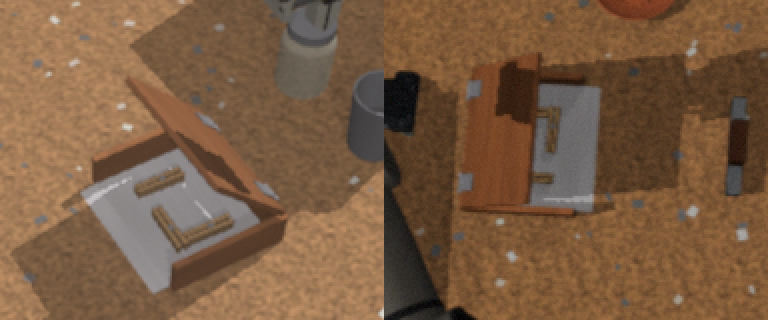

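The lid stands at about 46 degrees in both views. The pegs are inside, the scraper is upright, and the arm is clear.

```bash
python3 -c "
from plant import bot
print(bot.close_job())"
```

```text
the job is handed in; nothing more can be done
None
```

I handed the job in at about 25 s: all three pegs are inside the box, the scraper stands upright on the ledge, the lid holds at about 46 degrees by camera (accurate to roughly 2), and the pail, saucer, jar and tin were not touched.

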